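# Show the back of an earring board to the video-call phone

### The job

The customer on the video call wants to see the fittings on the back of the earrings: lift the dark wooden earring board with the blue face and white pearls up clear of its slotted rack, turn it right round so that its bare wooden back with the small brass clutches faces the phone, and finish while still holding it in the air about 20 cm in front of the phone's front camera, centred on the camera, square to it, upright, level and quite still. Keep the board upright all the way, and do not disturb the other boards, the phone or anything else on the desk.

Things in the scene. Friction and masses are not known exactly. Their poses are not given: they have to be found in the camera images.
- board: The board to show: dark wood, 10 mm thick (x), 100 wide (y), 110 high (z), 0.1 to 0.16 kg, loose, upright in a rack slot. Front (+x): blue panel with 12 white pearls reaching 15 mm from the mid-plane; back (-x): bare wood, brass clutches 4 mm proud. Both lie 28 to 73 mm above the underside; the top 35 mm is bare on both faces, to pinch by the 10 mm thickness. Origin: middle of the underside.
- board_center (a point): Centre of the earring board, 55 mm above its underside and 55 mm below its top edge, in the middle of its thickness and width; axes as the board's.
- rack: Light wood rack, fixed, 170 mm (x) by 130 (y) by 28 high. Three slots along y, 13 mm wide, 18 mm deep, floors 10 mm above the desk, at x = -60, 0, +60 mm; each holds a board (which one varies) with 1.5 mm play each side, front to the rack's +x (roughly away from the robot), top edge 120 mm above the desk. Origin: middle of its underside.
- board_gold: Another earring board of the same size: white laminate, grey cloth face, gold pearls. To be left alone. Stands in a slot of the rack, loose. Origin at the middle of its underside; z up, y along its width, +x out of the front (pearl) face.
- board_grey: Another earring board of the same size: speckled tan cork, cream face, dark grey pearls. To be left alone. Stands in a slot of the rack, loose. Origin at the middle of its underside; z up, y along its width, +x out of the front (pearl) face.
- phone: Silver phone with a black-rimmed lit screen, 74 mm wide and 156 mm high, upright in a black desk holder with a round weighted foot 96 mm across; top of the whole 191 mm above the desk. Loose, 0.65 kg. Its lit screen and front camera look along its own -x (roughly towards the robot). Origin at the middle of the foot's underside, z up.
- phone_camera (a point): The front camera: small dark blue lens at the middle of the screen's top edge, 179 mm above the desk, 13 mm in front (-x) of the phone's origin. Axes as the phone's; it looks along -x, so the board's centre belongs at x = -200 mm, y = 0, z = 0 of this frame, with the board's front turned away from it.
- cup_a: Small white ceramic cup, 62 mm across and 34 mm high, bystander. Origin at the middle of its underside.
- cup_b: A second cup like it, bystander. Origin at the middle of its underside.
- dish: Shallow steel dish of brass earring findings, 94 mm across, 18 mm high, bystander. Origin at the middle of its underside.
- pliers: Green-handled pliers lying on the mat, 142 mm long, 12 mm high, bystander. Origin under the middle; jaws to +x.
- pearl_tray: Dark wooden sorting tray of pearls, 150 mm (x) by 190 mm (y) by 24 mm high, bystander. Origin at the middle of its underside.
There are look-alikes about, which are no part of the job. Leave any pink look-alike of the board alone.

How it is judged:
By the outcome, as a careful person would: the job done as asked, in the order asked, and still so for the second after the job is handed in, while the arm keeps its last pose, push and grip.
It also fails if it takes over 42 s, if anything falls off the work surface, if the arm or the gripper's body presses on something with over 40 N, if the wrist force passes 120 N, or if a joint passes its speed limit or range.

### The arm

A 6-joint arm with a two-finger parallel gripper is mounted at the origin on the work surface. World frame = base frame: x ahead of the robot, y to its left, z up, the work surface at z = 0. Lengths are in m, angles in degrees, forces in N, time in s.
With the tool pointing down it reaches from about 0.35 to 0.975 m from the base axis. Payload 4.9 kg.
Tool frame: the origin (TCP) lies midway between the tips of the shut fingers; the grasp point (between the pads) lies 19 mm behind it; z points along the fingers, x is the direction in which the jaws open and shut, and the axes are right-handed (so a half turn about z gives the same grasp; the last joint's range is limited). The gripper opens to 85 mm and grips with 20 to 120 N. Pads are 22 mm wide; open, the fingers measure 114 mm over their backs; the gripper's body (76 mm by 85 mm) begins 54 mm behind the grasp point. The pads swing forward as they close: fully open they stand 13 mm farther back than shut.
Start: joints at [62.853, 3.019, 92.412, -0, 84.569, -6.818], TCP at [0.217, 0.586, 0.231] pointing down, gripper open.
Joint ranges: [-172.51, 172.51], [-57.92, 126.97], [3.15, 148.05], [-58.71, 238.71], [5.1, 150.11], [-179.66, 179.66]. Speed limits (degrees/s): [147.25, 147.25, 180, 180, 180, 180].

### API

Orientations are given as a 3x3 rotation matrix whose columns are the frame's x, y, z axes.
In Python, from station import readout, imaging, r gives the robot as it stands.
- The arm moves only by the tool play_rows, never from a script. Its argument "plan" is a list of rows, each a list of 3 entries, a list of its own where there are three numbers: the closure, from 0 (fully open) to 1 (shut), then the shift along the tool's x, y, z in mm, then the turn about the tool's z in degrees. In form: [[gripper, [tx, ty, tz], roll], ...]. A call has 1 to 20 rows; each row shifts and turns the commanded pose from where the row before left it, along the tool's axes as they then stand; what a row does not reach is not made up. A row lasts 1/10 s, in which the tool goes at most 50 mm and 8.59 degrees, less where a joint would pass 70% of its speed; a pose out of reach is approached as far as the arm can. A call with a gripper value outside its range is refused whole. The fingers move at their own pace and stop on an object; "newtons" is the grip in N (left out, the last holds). Time passes only in rows, so rows that do not move let the fingers close. It gives the time, the measured TCP pose, the force and the opening at its end, in the units of the state.
- readout.state(): the state, without advancing time (a new reading comes with each control period).
- imaging.grab_frame(name): name is "scene" or "top" or "wrist"; returns a dict with "frame" (480x640x3 uint8, blue, green, red), "fx", "fy", "cx", "cy" (pixels), "xyz" and "orientation" of the camera in the world; the wrist camera has in their place "tool_from_camera" (4x4, takes a point from camera to tool coordinates, whose origin is the TCP and whose axes are the tool frame's). Camera axes: x right, y down, z forward; pixel columns grow to the right and rows downward; lengths in m; the calibration is good to about 2 mm. A picture is of the moment at which its call begins: read the wrist's pose just before it. There is no depth.
- r.finish_job(): hands the job in, once; it reports no verdict.
The state is a dict: "time_s": time; "joints": joint angles; "joint_velocities": joint speeds; "joint_torque": joint torques, N m; "position": TCP position; "orientation": TCP orientation; "contact_force": force on the tool from outside, world axes, zero at the start; "moment": the same for the moment, N m; "grip_width": finger opening in m.
Only numpy, scipy, OpenCV 4.12 (cv2) and the standard library are available. Lean on these libraries where they do the work, as an engineer would, in place of code of your own. Each camera call takes 0.05 s, during which the arm holds its last target. There are 200 camera calls.

## Working session

There is one attempt and no reset: what is moved stays moved. The work goes in short steps, Python scripts to look and compute and a tool call to move; the robot and the scene stay as the last step left them, time stands still between calls to the robot, and variables do not carry over. Pictures are saved under pics/ and viewed, about 8 in all and at most 12, crops included, and the job is handed in when it is done.

Besides the shell and the picture viewer there is one more tool, called as name([rows], argument=value, ...), one row to a line, values as JSON. play_rows: Moves the arm, as the interface text tells. Its arguments: {"type":"object","properties":{"plan":{"type":"array"},"newtons":{"type":"number"}},"required":["plan"]}

```bash
mkdir -p pics; python3 - <<'E'
from station import readout, imaging, r
import cv2, json, numpy as np, pickle
print(readout.state())
for n in ("scene","top"):
    d=imaging.grab_frame(n); cv2.imwrite(f"pics/{n}0.png",d["frame"]); pickle.dump(d,open(f"pics/{n}0.pkl","wb"))
    print({k:v for k,v in d.items() if k!="frame"})
E
```

```text
{'time_s': 0.0, 'joints': array([ 6.28538402e+01,  3.05756592e+00,  9.24960939e+01,  2.31643619e-04,
        8.45691463e+01, -6.81767657e+00]), 'joint_velocities': array([ 0.00317885,  0.03721817, -0.0206043 , -0.08520346,  0.04694107,
        0.026734  ]), 'joint_torque': array([-2.72639627e-03, -3.93721998e+01, -3.70154142e+01, -4.57185943e-04,
        7.38984643e-03,  9.96452712e-06]), 'position': array([0.21681849, 0.58548842, 0.23001799]), 'orientation': array([[ 3.47401176e-01,  9.37716087e-01, -9.81519058e-04],
       [ 9.37714186e-01, -3.47402467e-01, -1.90543071e-03],
       [-2.12773517e-03, -2.58435476e-04, -9.99997703e-01]]), 'contact_force': array([ 0.57006154,  0.26745415, -0.13443299]), 'moment': array([-0.05501007, -0.01530945,  0.00843888]), 'grip_width': 0.08553654755570486}
{'fx': 563.2869022417208, 'fy': 563.2869022417208, 'cx': 314.6198162259117, 'cy': 233.4238891274878, 'xyz': array([1.16043024, 0.11679109, 1.06664997]), 'orientation': array([[-0.27500726,  0.80438008, -0.52663431],
       [ 0.96142793,  0.22709883, -0.15518525],
       [-0.00522989, -0.548998  , -0.8358073 ]])}
{'fx': 467.95781391798124, 'fy': 467.95781391798124, 'cx': 318.37364909128013, 'cy': 234.4758195668139, 'xyz': array([ 0.42521521, -0.04591173,  1.15561239]), 'orientation': array([[ 0.02440417, -0.98560512,  0.16729313],
       [-0.99943942, -0.02789021, -0.01851986],
       [ 0.02291911, -0.16674739, -0.98573324]])}
```

View pics/scene0.png

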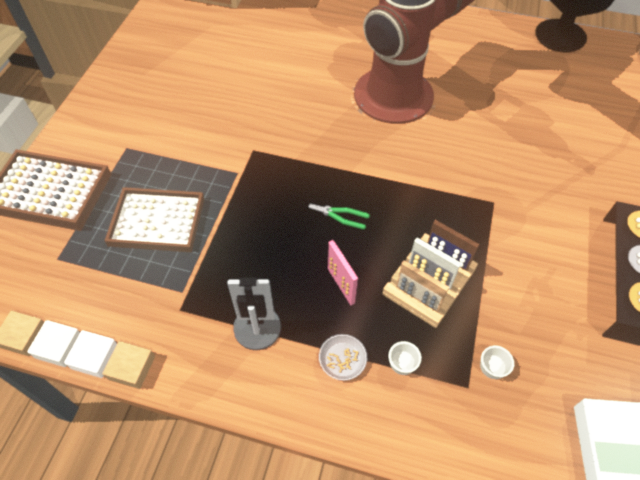

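View pics/top0.png

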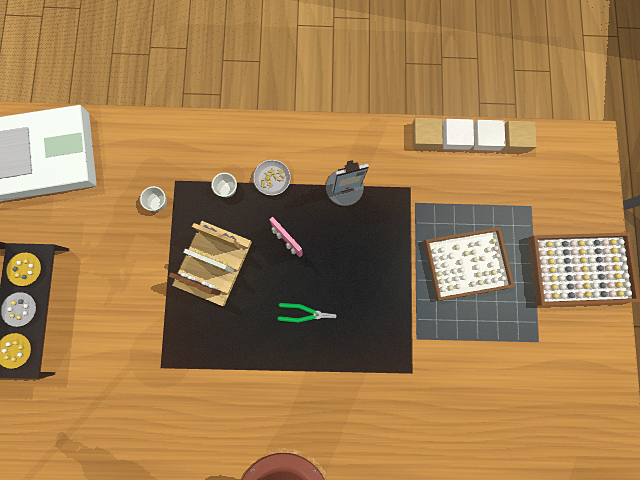

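Scene picture: three boards stand in the rack. They are dark with a blue face (scene 455,240; top 195,285), white with gold pearls (435,260) and cork (420,290). A pink look-alike stands loose at 343,272. The dark/blue one fits, so I'll confirm it enlarged and read corners there.

```bash
python3 - <<'E'
import cv2, numpy as np
s=cv2.imread("pics/scene0.png"); t=cv2.imread("pics/top0.png")
z=lambda im,x,y,w,h,k:cv2.resize(im[y:y+h,x:x+w],None,fx=k,fy=k,interpolation=cv2.INTER_CUBIC)
a=z(s,370,210,120,120,5); cv2.imwrite("pics/c1.png",a)
b=np.hstack([z(t,165,210,100,100,4),z(t,310,140,100,100,4)])
c=np.hstack([z(s,210,250,100,100,4)]); 
cv2.imwrite("pics/c2.png",b)
E
```

```text
(no output)
```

View pics/c1.png

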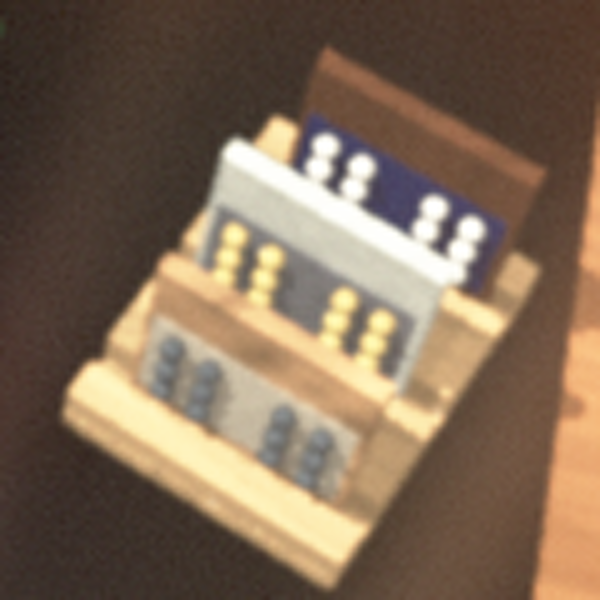

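View pics/c2.png

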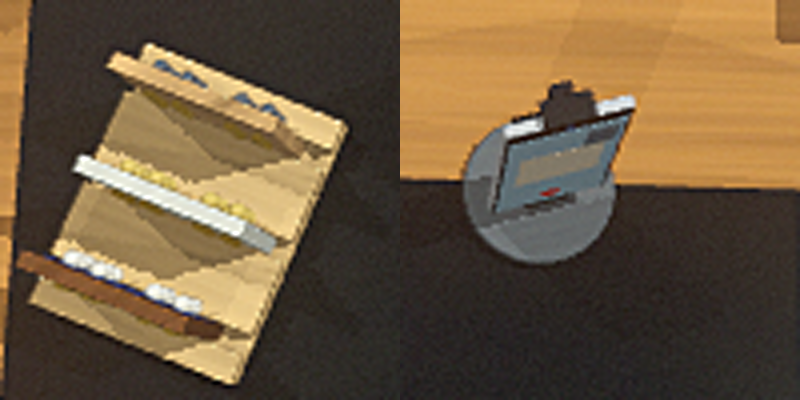

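The crop confirms it: the dark brown board with the blue face and white pearls is in the slot nearest the robot. Now positions.

```bash
cat > h.py <<'E'
import numpy as np, pickle
T=pickle.load(open("pics/top0.pkl","rb")); S=pickle.load(open("pics/scene0.pkl","rb"))
def ray(d,u,v,z):
    w=d["orientation"]@np.array([(u-d["cx"])/d["fx"],(v-d["cy"])/d["fy"],1.])
    return d["xyz"]+w*(z-d["xyz"][2])/w[2]
def tc(x,y,ox,oy,k): return (x+.5)/k-.5+ox,(y+.5)/k-.5+oy
E
python3 - <<'E'
from h import *
f=lambda n,d,o,k,z,pts:[print(n,p,np.round(ray(d,*tc(*p,*o,k),z),4)) for p in pts]
f("rackT",T,(165,210),4,.028,[(145,42),(350,122),(240,383),(30,300)])
f("rackS",S,(370,210),5,.028,[(65,400),(335,580),(540,265),(275,118)])
f("boardT",T,(165,210),4,.12,[(22,255),(190,322),(18,266),(188,333)])
f("boardS",S,(370,210),5,.12,[(330,48),(545,172)])
f("phT",T,(310,140),4,.191,[(505,137),(632,110)])
f("phlow",T,(310,140),4,.036,[(495,212),(603,187)])
f("foot",T,(310,140),4,.008,[(540,187),(463,187),(615,187),(540,263)])
E
```

```text
rackT (145, 42) [0.644  0.2208 0.028 ]
rackT (350, 122) [0.5981 0.0936 0.028 ]
rackT (240, 383) [0.4397 0.1511 0.028 ]
rackT (30, 300) [0.4855 0.2786 0.028 ]
rackS (65, 400) [0.6015 0.0976 0.028 ]
rackS (335, 580) [0.651  0.2179 0.028 ]
rackS (540, 265) [0.4831 0.2785 0.028 ]
rackS (275, 118) [0.4396 0.1571 0.028 ]
boardT (22, 255) [0.5051 0.2583 0.12  ]
boardT (190, 322) [0.4709 0.1642 0.12  ]
boardT (18, 266) [0.499 0.26  0.12 ]
boardT (188, 333) [0.4649 0.1649 0.12  ]
boardS (330, 48) [0.4634 0.1692 0.12  ]
boardS (545, 172) [0.4997 0.2608 0.12  ]
phT (505, 137) [ 0.7282 -0.3135  0.191 ]
phT (632, 110) [ 0.7455 -0.3827  0.191 ]
phlow (495, 212) [ 0.7285 -0.3494  0.036 ]
phlow (603, 187) [ 0.7466 -0.4172  0.036 ]
foot (540, 187) [ 0.7534 -0.3861  0.008 ]
foot (463, 187) [ 0.7518 -0.3368  0.008 ]
foot (615, 187) [ 0.7548 -0.4342  0.008 ]
foot (540, 263) [ 0.7037 -0.3851  0.008 ]
```

```bash
python3 - <<'E'
from h import *
f=lambda n,d,o,k,z,pts:[print(n,p,np.round(ray(d,*tc(*p,*o,k),z),4)) for p in pts]
f("phT",T,(210,140),4,.191,[(505,137),(632,110)])
f("phlow",T,(210,140),4,.036,[(495,212),(603,187)])
f("foot",T,(210,140),4,.008,[(540,187),(463,187),(615,187),(540,263)])
from station import imaging,readout
d=imaging.grab_frame("wrist"); print(d["tool_from_camera"],d["fx"],d["cx"],d["cy"])
import cv2
s=cv2.imread("pics/scene0.png"); z=lambda im,x,y,w,h,k:cv2.resize(im[y:y+h,x:x+w],None,fx=k,fy=k,interpolation=cv2.INTER_CUBIC)
cv2.imwrite("pics/c3.png",np.hstack([cv2.resize(d["frame"],(400,300)),z(s,210,270,100,75,4)]))
E
```

```text
phT (505, 137) [ 0.7215 -0.0983  0.191 ]
phT (632, 110) [ 0.7386 -0.1663  0.191 ]
phlow (495, 212) [ 0.7209 -0.1014  0.036 ]
phlow (603, 187) [ 0.7389 -0.168   0.036 ]
foot (540, 187) [ 0.7455 -0.131   0.008 ]
foot (463, 187) [ 0.744  -0.0822  0.008 ]
foot (615, 187) [ 0.747  -0.1786  0.008 ]
foot (540, 263) [ 0.6961 -0.1317  0.008 ]
[[ 9.99999962e-01  2.21930596e-04  1.64615614e-04  2.45228341e-04]
 [-2.63579179e-04  9.44945221e-01  3.27228453e-01 -8.37242990e-02]
 [-8.29307318e-05 -3.27228484e-01  9.44945243e-01 -1.42578558e-01]
 [ 0.00000000e+00  0.00000000e+00  0.00000000e+00  1.00000000e+00]] 414.1766695780593 316.7394148124005 237.1753559094866
```

View pics/c3.png

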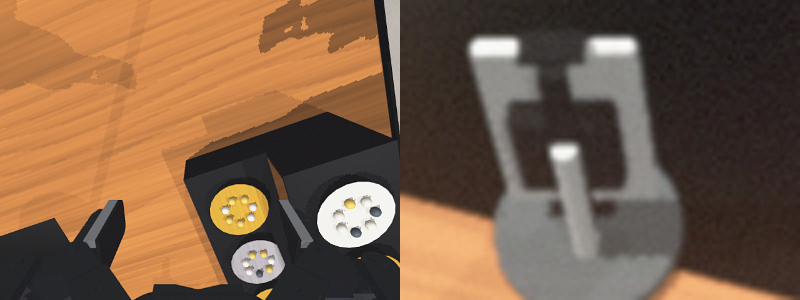

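Phone: front face centre about (0.730, -0.133), yaw about 14.5°. Board: top centre about (0.483, 0.2125), yaw -20°. I'll move above the board, closing the gripper partly, then refine with the wrist camera.

play_rows([
  [0.3,[-18.4,27.1,-1],0],
  [0.5,[-18.4,27.1,-1],0],
  [0.6,[-18.4,27.1,-1],0],
  [0.6,[-18.4,27.1,-1],0],
  [0.6,[-18.4,27.1,-1],0],
  [0.6,[-18.4,27.1,-1],0],
  [0.6,[-18.4,27.1,-1],0],
  [0.6,[-18.4,27.1,-1],0],
  [0.6,[-18.4,27.1,-1],0],
  [0.6,[-18.4,27.1,-1],0],
  [0.6,[-18.4,27.1,-1],0],
  [0.6,[-18.4,27.1,-1],0],
  [0.6,[-18.4,27.1,-1],0],
  [0.6,[-18.4,27.1,-1],0],
])

```text
time_s: 1.55
position: [0.4838, 0.2115, 0.2451]
orientation: [[0.347, 0.938, -0.0], [0.938, -0.347, -0.0], [-0.0, -0.0, -1.0]]
contact_force: [0.5, 0.4, -0.4]
grip_width: 0.0342
```

play_rows([
  [0.6,[0,0,0],8],
  [0.6,[0,0,0],8],
  [0.6,[0,0,0],8],
  [0.6,[0,0,0],8],
  [0.6,[0,0,0],8],
  [0.6,[0,0,0],8],
  [0.6,[0,0,0],8],
  [0.6,[0,0,0],8],
  [0.6,[0,0,0],8],
  [0.6,[0,0,0],8],
  [0.6,[0,0,0],8],
  [0.6,[0,0,0],1.7],
  [0.6,[0,0,0],0],
  [0.6,[0,0,0],0],
])

```text
time_s: 2.95
position: [0.4833, 0.2127, 0.2452]
orientation: [[0.94, -0.341, -0.0], [-0.341, -0.94, -0.0], [-0.0, 0.0, -1.0]]
contact_force: [-0.1, -0.1, -0.2]
grip_width: 0.0344
```

```bash
python3 - <<'E'
from station import imaging,readout
import cv2,pickle
s=readout.state(); d=imaging.grab_frame("wrist"); pickle.dump((s,d),open("pics/w1.pkl","wb"))
print(s["position"],s["orientation"],s["grip_width"],s["joints"],s["time_s"],s["contact_force"])
cv2.imwrite("pics/w1.png",d["frame"])
E
```

```text
[0.48330713 0.21267872 0.24515573] [[ 9.40177492e-01 -3.40684922e-01 -2.60182644e-04]
 [-3.40684959e-01 -9.40177508e-01 -1.13913283e-04]
 [-2.05809332e-04  1.95739018e-04 -9.99999960e-01]] 0.03442014127045509 [ 1.56750056e+01 -1.08387539e+01  1.04280072e+02 -2.26037696e-03
  8.65747984e+01  3.55937512e+01] 2.95 [-0.08064233 -0.11580539 -0.20353185]
```

View pics/w1.png

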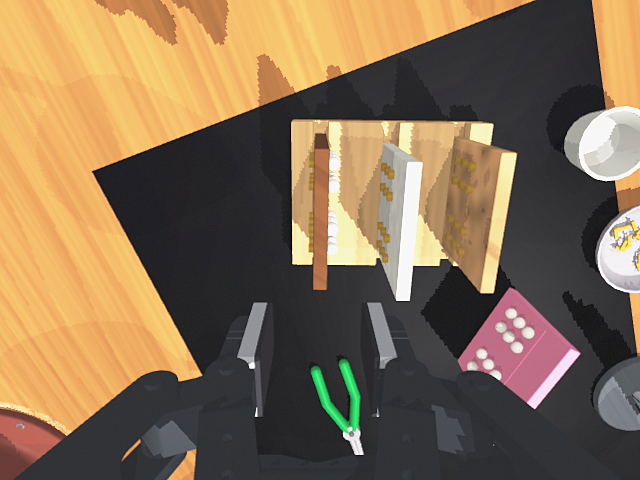

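Wrist view: the board's top face runs from about (316–329, 150) to (314–327, 290). Its end face is above row 150, and the white and cork boards are to the right.

```bash
python3 - <<'E'
import numpy as np,pickle
s,d=pickle.load(open("pics/w1.pkl","rb"))
M=d["tool_from_camera"]
D=dict(d,xyz=s["position"]+s["orientation"]@M[:3,3],orientation=s["orientation"]@M[:3,:3])
from h import ray
for z,p in [(.12,[(316,150),(329,150),(314,290),(327,290)]),(.028,[(292,121),(292,264)])]:
    for q in p:
        w=ray(D,*q,z); print(q,w.round(4),((s["orientation"].T@(w-s["position"]))*1e3).round(1))
E
python3 -c "
import cv2
im=cv2.imread('pics/w1.png');cv2.imwrite('pics/c4.png',cv2.resize(im[110:310,280:440],None,fx=3.9,fy=3,interpolation=2)[:600])"
```

```text
(316, 150) [0.5009 0.2604 0.12  ] [  0.3 -50.8 125.1]
(329, 150) [0.5086 0.2575 0.12  ] [  8.6 -50.8 125.1]
(314, 290) [0.4658 0.1679 0.12  ] [ -1.2  48.  125.2]
(327, 290) [0.4746 0.1648 0.12  ] [  8.1  48.  125.2]
(292, 121) [0.486  0.2788 0.028 ] [-20.  -63.2 217.1]
(292, 264) [0.4395 0.1578 0.028 ] [-22.5  66.5 217.2]
```

View pics/c4.png

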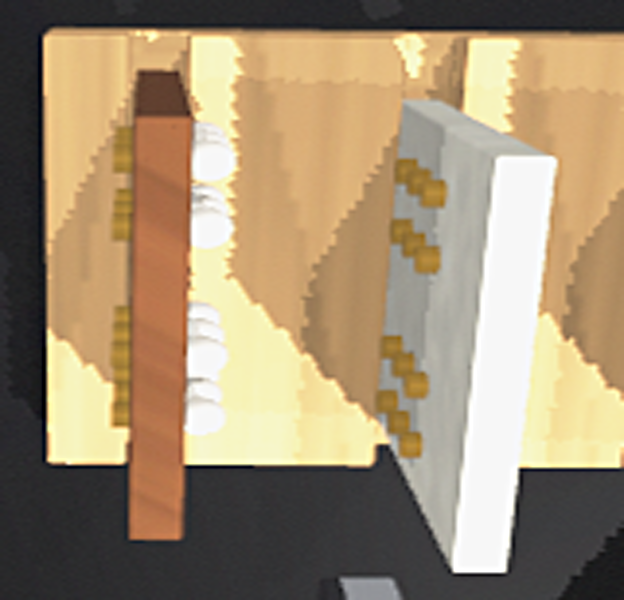

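play_rows([
  [0.6,[3.6,-1.4,0],0.5],
  [0.6,[0,0,20],0],
  [0.6,[0,0,20],0],
  [0.6,[0,0,20],0],
  [0.6,[0,0,20],0],
  [0.6,[0,0,20],0],
  [0.6,[0,0,20],0],
  [0.6,[0,0,15],0],
  [0.6,[0,0,12],0],
  [0.6,[0,0,10],0],
  [0.6,[0,0,0],0],
  [0.6,[0,0,0],0],
])

```text
time_s: 4.2
position: [0.4876, 0.2129, 0.0887]
orientation: [[0.936, -0.351, 0.001], [-0.351, -0.936, 0.0], [0.001, -0.0, -1.0]]
contact_force: [-0.1, 0.5, 0.4]
grip_width: 0.0341
```

play_rows([
  [0.7,[0,0,0],0],
  [0.75,[0,0,0],0],
  [0.8,[0,0,0],0],
  [0.84,[0,0,0],0],
  [0.88,[0,0,0],0],
  [0.92,[0,0,0],0],
  [1,[0,0,0],0],
  [1,[0,0,0],0],
  [1,[0,0,0],0],
  [1,[0,0,0],0],
], newtons=40)

```text
time_s: 5.2
position: [0.4873, 0.2129, 0.0886]
orientation: [[0.936, -0.351, 0.0], [-0.351, -0.936, 0.0], [-0.0, -0.0, -1.0]]
contact_force: [-2.5, 0.3, 3.8]
grip_width: 0.0092
```

```bash
python3 - <<'E'
from station import imaging,readout
import cv2,pickle
s=readout.state(); d=imaging.grab_frame("wrist"); e=imaging.grab_frame("scene")
print(s["position"],s["grip_width"],s["joints"],s["time_s"],s["contact_force"],s["moment"])
import numpy as np
cv2.imwrite("pics/w2.png",np.hstack([cv2.resize(d["frame"],(400,300)),cv2.resize(e["frame"][180:330,350:550],(400,300),interpolation=2)]))
E
```

```text
[0.48732358 0.21289822 0.08862131] 0.00922702361904799 [ 1.55726233e+01 -2.04414789e+00  1.11777374e+02  1.22504331e-02
  7.02612092e+01  3.60974479e+01] 5.2 [-2.47516593  0.25638209  3.75757015] [ 0.12678358  0.449282   -0.0356725 ]
```

View pics/w2.png

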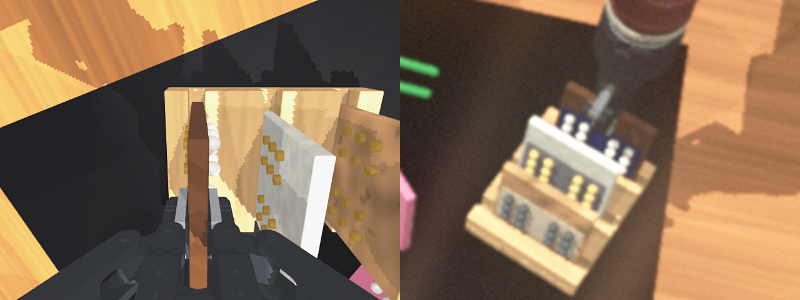

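Board gripped (9 mm). Lifting straight up.

play_rows([
  [1,[0,0,-3],0],
  [1,[0,0,-5],0],
  [1,[0,0,-7],0],
  [1,[0,0,-10],0],
  [1,[0,0,-12],0],
  [1,[0,0,-14],0],
  [1,[0,0,-16],0],
  [1,[0,0,-16],0],
  [1,[0,0,-16],0],
  [1,[0,0,-16],0],
  [1,[0,0,-16],0],
  [1,[0,0,-14],0],
  [1,[0,0,-11],0],
  [1,[0,0,-8],0],
  [1,[0,0,-4],0],
  [1,[0,0,-2],0],
  [1,[0,0,0],0],
])

```text
time_s: 7.0
position: [0.4871, 0.2127, 0.258]
orientation: [[0.936, -0.351, -0.001], [-0.351, -0.936, -0.0], [-0.001, 0.0, -1.0]]
contact_force: [0.5, -0.1, -1.9]
grip_width: 0.0096
```

```bash
python3 - <<'E'
from station import imaging,readout
import cv2,pickle
s=readout.state(); d=imaging.grab_frame("wrist"); e=imaging.grab_frame("scene")
print(s["position"],s["grip_width"],s["time_s"],s["contact_force"],s["moment"])
import numpy as np
cv2.imwrite("pics/w3.png",np.hstack([cv2.resize(d["frame"],(400,300)),cv2.resize(e["frame"][180:330,350:550],(400,300),interpolation=2)]))
E
```

```text
[0.48710401 0.21274563 0.25798117] 0.009552422465338896 7.0 [ 0.46913443 -0.10599132 -1.93781517] [-0.04277373 -0.01667284 -0.01789805]
```

View pics/w3.png

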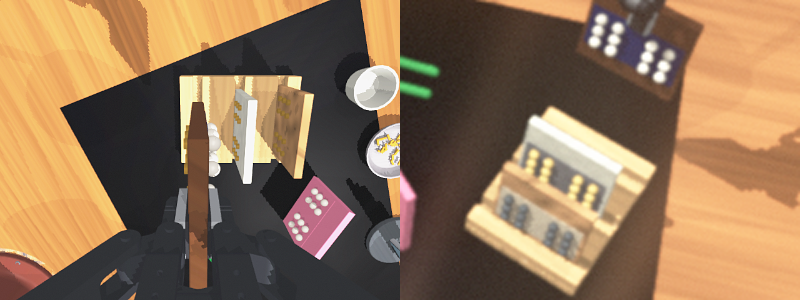

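```bash
python3 - <<'E'
from h import *
import cv2
z=lambda im,x,y,w,h,k:cv2.resize(im[y:y+h,x:x+w],None,fx=k,fy=k,interpolation=cv2.INTER_CUBIC)
cv2.imwrite("pics/c5.png",np.hstack([z(T["frame"],320,155,50,60,8),z(S["frame"],225,270,50,60,8)]))
E
```

```text
(no output)
```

View pics/c5.png

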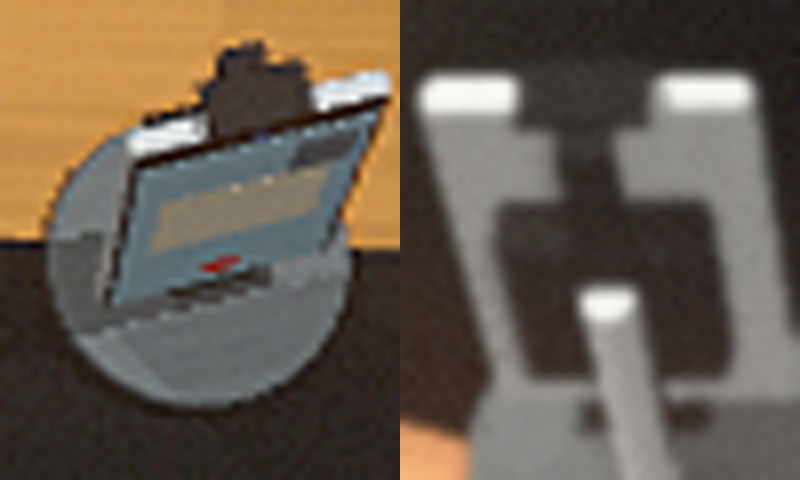

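```bash
python3 - <<'E'
from h import *
f=lambda n,d,o,k,z,pts:[ray(d,*tc(*p,*o,k),z) for p in pts]
def rep(n,P):
    d=P[1]-P[0]; print(n,((P[0]+P[1])/2).round(4),np.linalg.norm(d).round(4),np.degrees(np.arctan2(d[0],-d[1])).round(2))
rep("top edge",f("",T,(320,155),8,.19,[(133,167),(391,96)]))
rep("low edge",f("",T,(320,155),8,.036,[(105,306),(326,251)]))
print("lens",f("",T,(320,155),8,.179,[(262,133)]))
rep("foot",f("",T,(320,155),8,.008,[(47,255),(352,255)])); 
print(f("",T,(320,155),8,.008,[(199,408),(199,255)]))
rep("S back",f("",S,(175,270),8,.191,[(752,108),(422,113)][::-1]))
rep("S front",f("",S,(175,270),8,.191,[(752,75),(420,78)][::-1]))
R=T["orientation"];
for yaw in (14.5,): 
    c,s=np.cos(np.radians(yaw)),np.sin(np.radians(yaw)); print(.731-.2*c,-.134-.2*s)
E
```

```text
top edge [ 0.7293 -0.1336  0.19  ] 0.0725 17.64
low edge [ 0.7302 -0.1337  0.036 ] 0.0709 16.06
lens [array([ 0.73232121, -0.13451369,  0.179     ])]
foot [ 0.7453 -0.1307  0.008 ] 0.0968 1.76
[array([ 0.69563798, -0.13127684,  0.008     ]), array([ 0.74533056, -0.13052596,  0.008     ])]
S back [ 0.7416 -0.1298  0.191 ] 0.0725 -163.22
S front [ 0.7337 -0.1328  0.191 ] 0.0733 -163.61
0.5373704719243784 -0.1840760008108883
```

Phone yaw is about 16.8°, from several edges (16.1 to 17.6). The lens is near (0.7317, -0.1342), so the board centre should go to about (0.540, -0.192, 0.179) with board yaw -163.2°. I'll transport first, then turn.

play_rows([
  [1,[3.2,6,0],0],
  [1,[6.4,12,0],0],
  [1,[9.6,18,0],0],
  [1,[12.8,24,0],0],
  [1,[12.8,24,0],0],
  [1,[12.8,24,0],0],
  [1,[12.8,24,0],0],
  [1,[12.8,24,0],0],
  [1,[12.8,24,0],0],
  [1,[12.8,24,0],0],
  [1,[12.8,24,0],0],
  [1,[12.8,24,0],0],
  [1,[12.8,24,0],0],
  [1,[12.8,24,0],0],
  [1,[12.8,24,0],0],
  [1,[9.6,18,0],0],
  [1,[6.4,12,0],0],
  [1,[3.2,6,0],0],
  [1,[0,0,0],0],
])

```text
time_s: 9.0
position: [0.5406, -0.1924, 0.2582]
orientation: [[0.936, -0.352, -0.0], [-0.352, -0.936, 0.0], [-0.0, -0.0, -1.0]]
contact_force: [-0.1, 0.1, -1.5]
grip_width: 0.0096
```

play_rows([
  [1,[0,0,0],2],
  [1,[0,0,0],4],
  [1,[0,0,0],6],
  [1,[0,0,0],8],
  [1,[0,0,0],8],
  [1,[0,0,0],8],
  [1,[0,0,0],8],
  [1,[0,0,0],8],
  [1,[0,0,0],8],
  [1,[0,0,0],8],
  [1,[0,0,0],8],
  [1,[0,0,0],8],
  [1,[0,0,0],8],
  [1,[0,0,0],8],
  [1,[0,0,0],8],
  [1,[0,0,0],8],
  [1,[0,0,0],8],
  [1,[0,0,0],8],
  [1,[0,0,0],6],
  [1,[0,0,0],3],
])

```text
time_s: 11.0
position: [0.5408, -0.1905, 0.2583]
orientation: [[-0.949, -0.315, -0.0], [-0.315, 0.949, 0.0], [-0.0, 0.0, -1.0]]
contact_force: [0.5, 0.2, -1.3]
grip_width: 0.0093
```

```bash
python3 - <<'E'
from station import readout
import numpy as np
s=readout.state(); o=s["orientation"]
print(s["position"],o,s["grip_width"],s["time_s"],s["joints"],np.degrees(np.arctan2(o[1,0],o[0,0])))
print(o.T@(np.array([.5402,-.192,.2026])-s["position"])*1e3)
E
```

```text
[ 0.54077781 -0.19053636  0.25834664] [[-9.48976728e-01 -3.15346110e-01 -1.10368204e-05]
 [-3.15346084e-01  9.48976634e-01  4.41814155e-04]
 [-1.28850691e-04  4.22751770e-04 -9.99999902e-01]] 0.009335983192739709 11.0 [-2.68558545e+01 -4.84085877e+00  9.76079869e+01  2.23239940e-02
  8.72448718e+01  1.34761361e+02] -161.61829202051746
[ 1.01706637 -1.23031179 55.7459965 ]
```

play_rows([
  [1,[0.5,-0.6,3],0.8],
  [1,[0.5,-0.6,6],0.8],
  [1,[0,0,8],0],
  [1,[0,0,10],0],
  [1,[0,0,10],0],
  [1,[0,0,8],0],
  [1,[0,0,6],0],
  [1,[0,0,3],0],
  [1,[0,0,1.7],0],
  [1,[0,0,0],0],
  [1,[0,0,0],0],
  [1,[0,0,0],0],
])

```text
time_s: 12.2
position: [0.5405, -0.1933, 0.2032]
orientation: [[-0.957, -0.29, 0.001], [-0.29, 0.957, -0.0], [-0.001, -0.001, -1.0]]
contact_force: [0.6, 1.0, -2.1]
grip_width: 0.0099
```

```bash
python3 - <<'E'
from station import imaging,readout
import cv2,pickle,numpy as np
s=readout.state(); o=s["orientation"]
F={n:imaging.grab_frame(n) for n in ("wrist","scene","top")}; pickle.dump((s,F),open("pics/f.pkl","wb"))
print(s["position"],np.degrees(np.arctan2(o[1,0],o[0,0])),s["grip_width"],s["time_s"],s["contact_force"])
z=lambda n,x,y,w,h,k:cv2.resize(F[n]["frame"][y:y+h,x:x+w],None,fx=k,fy=k,interpolation=cv2.INTER_CUBIC)
cv2.imwrite("pics/f1.png",np.vstack([np.hstack([z("scene",200,170,200,150,2),z("top",290,140,200,150,2)]),cv2.resize(F["wrist"]["frame"],(400,300)).repeat(1,0).copy() if 0 else np.hstack([cv2.resize(F["wrist"]["frame"],(400,300)),z("scene",400,200,80,60,5)])]))
cv2.imwrite("pics/f2.png",np.hstack([z("scene",240,120,130,130,4)[:500,:400],z("top",330,190,100,125,4)]))
E
```

```text
[ 0.54048876 -0.19326257  0.20317852] -163.12662407134087 0.009948474702803854 12.2 [ 0.61659032  1.03817641 -2.14204056]
```

View pics/f1.png

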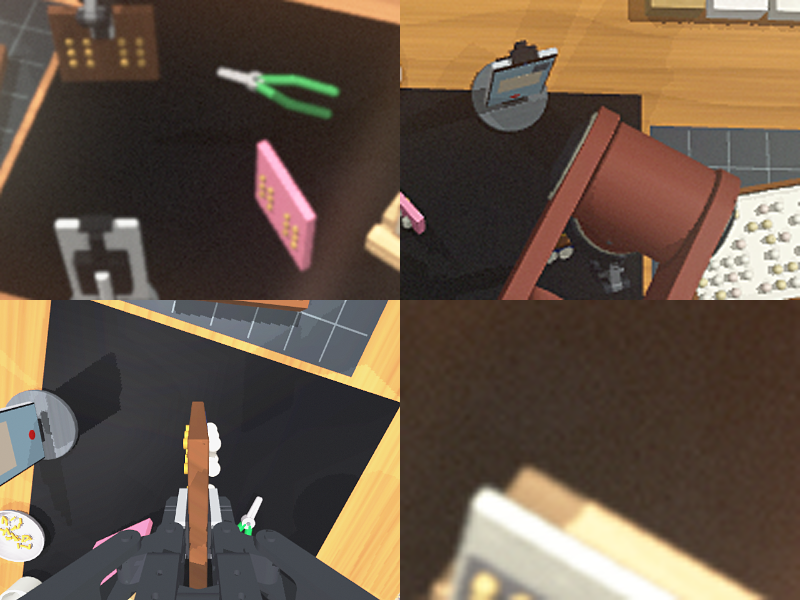

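The board's brass-clutch back faces the phone (board at about (225–280, 172–211) in the scene image). Next, an accuracy check on enlarged crops.

```bash
python3 - <<'E'
import cv2,pickle,numpy as np
s,F=pickle.load(open("pics/f.pkl","rb"))
z=lambda n,x,y,w,h,k:cv2.resize(F[n]["frame"][y:y+h,x:x+w],None,fx=k,fy=k,interpolation=cv2.INTER_CUBIC)
cv2.imwrite("pics/f3.png",np.hstack([z("scene",215,155,80,100,5),z("wrist",0,130,133,166,3)[:498]]) if 0 else np.hstack([z("scene",215,155,80,100,5),cv2.resize(z("wrist",0,130,133,166,3),(399,500))]))
E
```

```text
(no output)
```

View pics/f3.png

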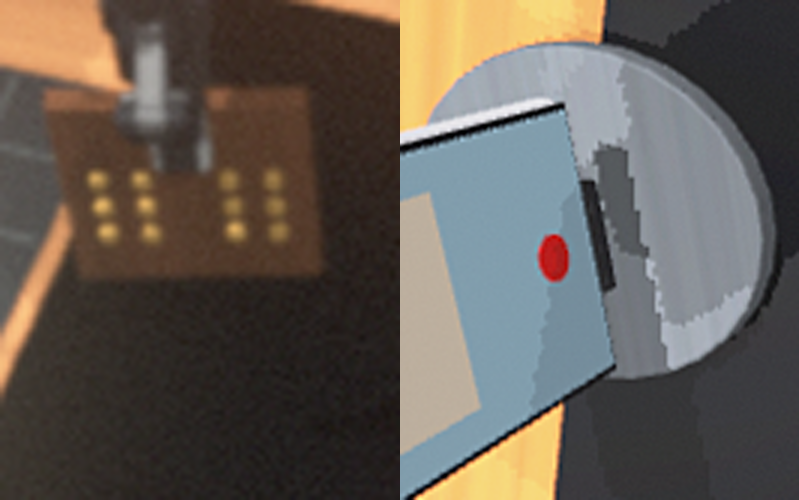

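```bash
python3 - <<'E'
import pickle,numpy as np
from h import ray,tc
s,F=pickle.load(open("pics/f.pkl","rb")); d=F["wrist"]; M=d["tool_from_camera"]
D=dict(d,xyz=s["position"]+s["orientation"]@M[:3,3],orientation=s["orientation"]@M[:3,:3])
P=[ray(D,*tc(x-400,y,0,130,3),.035) for x,y in [(565,103),(615,367)]]
v=P[0]-P[1]; 
if v[1]<0: v=-v
print("low edge",P,np.linalg.norm(v),np.degrees(np.arctan2(-v[0],v[1])),sum(P)/2)
# foot ellipse extent
from scipy.optimize import least_squares
pts=[(770,240),(745,150),(690,90),(640,58),(755,300),(720,350),(640,378),(560,42),(470,75)]
W=np.array([ray(D,*tc(x-400,y,0,130,3),.008)[:2] for x,y in pts])
r=least_squares(lambda q:np.hypot(*(W-q[:2]).T)-q[2],[.745,-.13,.048]); print("foot",r.x,r.fun.round(4))
# board predicted in scene
S=F["scene"]; yaw=np.radians(-163.13); R=np.array([[np.cos(yaw),-np.sin(yaw),0],[np.sin(yaw),np.cos(yaw),0],[0,0,1]])
c=np.array([s["position"][0],s["position"][1],s["position"][2]-.0236])
for n,p in dict(tl=(-5,50,55),tr=(-5,-50,55),bl=(-5,50,-55),br=(-5,-50,-55),tlf=(5,50,55),trf=(5,-50,55)).items():
    q=S["orientation"].T@(c+R@np.array(p)/1e3-S["xyz"]); u=q[0]/q[2]*S["fx"]+S["cx"],q[1]/q[2]*S["fy"]+S["cy"]
    print(n,((np.array(u)-[215,155]+.5)*5-.5).round(1))
E
```

```text
low edge [array([ 0.73922397, -0.16961755,  0.035     ]), array([ 0.71984857, -0.10174557,  0.035     ])] 0.07058336777347926 15.932442858889782 [ 0.72953627 -0.13568156  0.035     ]
foot [ 0.74274822 -0.13070699  0.04796154] [-0.0002  0.0004 -0.0001  0.0004 -0.0009  0.0004  0.0004  0.0002 -0.0005]
tl [ 43.  110.9]
tr [307.  106.8]
bl [ 80.7 280.1]
br [323.7 276.3]
tlf [45.  90.4]
trf [307.6  86.3]
```

The board matches its predicted image to under 1 mm, upright and level. I'll trim slightly for the averaged phone pose (yaw about 16.4°) and let it settle.

play_rows([
  [1,[0.3,1.0,0.5],0.2],
  [1,[0.3,1.0,0.4],0.2],
  [1,[0,0,0],0],
  [1,[0,0,0],0],
  [1,[0,0,0],0],
  [1,[0,0,0],0],
  [1,[0,0,0],0],
  [1,[0,0,0],0],
  [1,[0,0,0],0],
  [1,[0,0,0],0],
])

```text
time_s: 13.35
position: [0.5391, -0.1914, 0.2017]
orientation: [[-0.959, -0.284, 0.0], [-0.284, 0.959, -0.0], [-0.0, -0.0, -1.0]]
contact_force: [0.1, 0.1, -2.1]
grip_width: 0.0096
```

```bash
python3 - <<'E'
from station import readout,r
import numpy as np
s=readout.state(); o=s["orientation"]
print(s["position"],np.degrees(np.arctan2(o[1,0],o[0,0])),s["grip_width"],s["time_s"],np.abs(s["joint_velocities"]).max(),o[2])
print(r.finish_job())
E
```

```text
[ 0.53910612 -0.19141586  0.20173462] -163.5299312917245 0.00960811534622182 13.35 0.08669516869229771 [-3.03307132e-05 -4.73699816e-05 -9.99999998e-01]
the job is handed in; nothing more can be done
None
```

The dark blue-faced board is out of its rack and turned round, held still in the air with its brass-clutch back facing the phone. I handed the job in at 13.35 s with the arm still gripping it.

- **Position:** the board centre is at about (0.539, -0.191, 0.178) m, roughly 20 cm in front of the lens. Board yaw is -163.5°, against a target of -163.6°. In the scene image before a final trim of about 2 mm, its corners were within 1 mm of where they should be, upright and level. I did not take another picture after that trim.
- **Steadiness:** joint speeds were about 0.1°/s or less, and the grip read a steady 9.6 mm.
- **Other objects:** the other boards, the pink look-alike, the pliers and the phone appeared undisturbed in the pictures where they could be seen. The arm hid part of the top view, and I did not check the cups, dish or tray separately.
- **Disagreement:** my readings of the phone's yaw ranged from 14 to 17.6°, and of its position by about 2–3 mm. I used 16.4°, so squareness could be off by about 1° and centring by 2–3 mm.

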